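# Grade the stuffed mandarins

## Task

Push the grader's catch drawer fully home, then pick up the scoop of tea-stuffed dried mandarins and tip them gently, from close above, into the grader's feed tray, so that they run down the ramp and every one drops through the opening of its size into its own compartment of the drawer. Then stand the empty scoop back upright on the counter and let go of it, with the drawer still shut, leaving the flask, the tea caddy and the gift box where they stand.

Things in the scene. Friction and masses are not known exactly. Their poses are not given: they have to be found in the camera images.
- grader: Fixed steel bench grader (gravity sizer), 130 x 415 mm (x, y), 210 tall. Origin: near its middle, on the counter. +y: its high, feed end; -x: its front (drawer) side. The ramp runs down towards -y at 12 deg along x = 0: feed tray, then a dished channel 56 mm wide with three openings in its floor, 30.5, 38.5, 50 mm wide: fruit drop through the first that is wider than they are.
- opening1 (a point): Start (upper end), mid-width, of the first opening (30.5 mm wide, 130 long, takes the 28 mm fruit), on the ramp's floor, 131 mm above the counter; in the grader's frame y = +103 mm; axes as the grader's. Fruit tipped in with a rush can overshoot their opening. Nothing stands above the ramp; its sides are 40 mm high.
- opening2 (a point): Start of the second opening (38.5 mm wide, 90 long, takes the 36 mm fruit), 104 mm above the counter, y = -24 mm in the grader's frame; axes as the grader's.
- opening3 (a point): Start of the third opening (50 mm wide, 90 long, takes the 44 mm fruit), 85 mm above the counter, y = -112 mm in the grader's frame; it ends at a stop at y = -200 mm; axes as the grader's.
- feed_tray (a point): Where to pour: lowest line of the feed tray's floor, 160 mm along the grader's +y, 143 mm above the counter; axes as the grader's. The floor, a V (30 deg sides) sloping with the ramp, runs from 57 mm before (-y) to 41 mm beyond (+y) this point. Sides 56 mm apart up to 24 mm above the floor, then flared to 110 mm apart at 56 mm. Back wall (+y end) is low: top 168 mm above the counter.
- drawer (a joint): Catch drawer's travel in m: 0 fully home, grows as it comes out along the grader's -x (stop at 0.09). Stays where left; about 2 N slides it; hard stop when home. Three compartments in a row along y, 33 mm deep inside, with walls under the starts of the second and third openings: one lies under each opening only when home.
- drawer_handle (a point): Centre of the drawer's bar handle: horizontal bar about 10 mm thick, 110 mm long along the grader's y, 35 mm before (-x) the drawer's flat front, 26 mm above the counter; axes as the grader's. Bar and front (40 mm high) stand farther forward than all above them, so a hand can push them from in front, pointing down.
- scoop_grip (a point): Centre of the black grip (16 mm wide in x, 15 tall, 90 long along y) of the scoop's overhead handle, 81.5 mm above its underside, near the centre of mass in plan. Axes are the scoop's: z up when level, y from spout to back, so it pours towards its -y. Starts level on the counter. A wire bow, wide below, meets the handle 50 mm towards -y; the rear post stands 77 mm towards +y.
- scoop_lip (a point): Middle of the scoop's pouring lip (top of the floor's front edge), 104 mm from scoop_grip towards -y, 61 mm below it; 21 mm above the underside; axes as the scoop's. The front 52 mm of floor rise at 20 deg to this lip: fruit stay in when level, start to run out slowly when tipped 20 deg nose down; 35 to 45 deg empties it.
- scoop: The scoop: steel trough 60 mm wide (54 inside), 36 high, 182 long, about 0.2 kg, back wall and sides closed, open in front. Origin on its underside, 20 mm towards -y of the grip's centre; axes as scoop_grip. z = 0 when it stands on the counter.
- mandarin_s1: Small tea-stuffed dried mandarin: hard ball, 28 mm diameter, about 10 g, olive-brown with a dark cap; origin at its centre. Starts in the scoop; rolls freely.
- mandarin_s2: Second small mandarin, the same as mandarin_s1.
- mandarin_m1: Medium mandarin, 36 mm diameter, about 15 g; origin at its centre; starts in the scoop.
- mandarin_m2: Second medium mandarin, the same as mandarin_m1.
- mandarin_l: Large mandarin, 44 mm diameter, about 24 g; origin at its centre; starts in the scoop.
- flask: Bystander: upright steel flask with a black cap, 68 mm across, 200 mm tall; origin at the centre of its underside.
- caddy: Bystander: upright red tea caddy with a brass lid, 74 mm across, 111 mm tall; origin at the centre of its underside.
- gift_box: Bystander: red gift box lying flat, 100 x 160 x 55 mm (x, y, z); origin at the centre of its underside.
Things that resemble listed ones, but are neither listed nor needed, are in the scene too. What is shaped like the scoop but pink is not meant.

How it is judged (in metres and radians):
On the way, in this order (a step that is already met when the one before it is completed fails the run):
1. the catch drawer is fully home (within 4 mm) (value of joint drawer below 0.004 m), for 0.2 s.
2. the scoop is tipped (17 degrees or more) with its lip over the feed tray, within 100 mm above the tray's floor, the drawer home (value of joint drawer below 0.004 m and angle between scoop_grip's own z axis and vertical above 0.3 rad and x of scoop_lip in the frame of feed_tray between -0.05 and 0.05 m and y of scoop_lip in the frame of feed_tray between -0.055 and 0.045 m and z of scoop_lip in the frame of feed_tray between -0.01 and 0.1 m), for 0.1 s.
3. every mandarin lies in the drawer compartment of its size (value of joint drawer below 0.004 m and y of mandarin_l in the frame of grader between -0.206 and -0.11 m and x of mandarin_l in the frame of grader between -0.055 and 0.055 m and height (world z) of each of mandarin_l, mandarin_s1, mandarin_m1, mandarin_s2, mandarin_m2 below 0.045 m and y of mandarin_s1 in the frame of grader between -0.022 and 0.112 m and x of mandarin_s1 in the frame of grader between -0.055 and 0.055 m and y of mandarin_m1 in the frame of grader between -0.11 and -0.022 m and x of mandarin_m1 in the frame of grader between -0.055 and 0.055 m and y of mandarin_s2 in the frame of grader between -0.022 and 0.112 m and x of mandarin_s2 in the frame of grader between -0.055 and 0.055 m and y of mandarin_m2 in the frame of grader between -0.11 and -0.022 m and x of mandarin_m2 in the frame of grader between -0.055 and 0.055 m), for 0.2 s.
At the end, for the whole second after the job is handed in: Drawer home within 4 mm; both 28 mm mandarins under the first opening, both 36 mm ones under the second, the 44 mm one under the third, at rest in the drawer; scoop released, at rest, upright on the counter (within 3.5 degrees and 6 mm) (all of step 3 and angle between scoop_grip's own z axis and vertical below 0.06 rad and height (world z) of scoop below 0.006 m and linear speed of scoop below 0.02 m/s and contact force between the fingers and scoop below 0.1 N and linear speed of each of mandarin_l, mandarin_s1, mandarin_m1, mandarin_s2, mandarin_m2 below 0.05 m/s); the robot touches nothing.
It fails at once if the flask is moved more than 20 mm or tipped over (distance of flask from where it was at the start of the episode above 0.02 m or angle between flask's own z axis and vertical above 0.3 rad).
It fails at once if the caddy is moved more than 20 mm or tipped over (distance of caddy from where it was at the start of the episode above 0.02 m or angle between caddy's own z axis and vertical above 0.3 rad).
It fails at once if the gift box is moved more than 20 mm or tipped over (distance of gift_box from where it was at the start of the episode above 0.02 m or angle between gift_box's own z axis and vertical above 0.3 rad).
It also fails if it takes over 72 s, if anything falls off the work surface, if the arm or the gripper's body presses on something with over 40 N, if the wrist force passes 120 N, or if a joint passes its speed limit or range.

## Robot

A 7-joint arm with a two-finger parallel gripper is mounted at the origin on the work surface. World frame = base frame: x ahead of the robot, y to its left, z up, the work surface at z = 0. Lengths are in m, angles in degrees, forces in N, time in s.
With the tool pointing down it reaches from about 0.4 to 0.9 m from the base axis. Payload 5.5 kg.
Tool frame: the origin (TCP) lies midway between the tips of the shut fingers; the grasp point (between the pads) lies 19 mm behind it (arm.hold_point_z is the distance from the TCP to the grasp point, in m); z points along the fingers, y is the line along which they close (so a half turn about z gives the same grasp; the last joint's range is limited). The gripper opens to 92 mm and grips with 3 to 60 N. Pads are 19 mm wide; open, the fingers measure 130 mm over their backs; the gripper's body (75 mm by 190 mm) begins 47 mm behind the grasp point.
Start: joints at [-61.983, 28.699, -24.465, 88.831, 12.651, 65.22, -12.049], TCP at [0.145, 0.634, 0.227] pointing down, gripper open.
Joint ranges: [-164.97, 164.97], [-17.58, 116.51], [-87.97, 89.64], [11.32, 138.91], [-80.73, 260.73], [10.89, 115.49], [-147.41, 147.41]. Speed limits (degrees/s): [147.25, 147.25, 180, 180, 180, 180, 180].

## Interface

Orientations are given as [roll, pitch, yaw] about the fixed x, y, z axes, in that order (R = Rz(yaw) Ry(pitch) Rx(roll)).
In Python, from rig import telemetry, cams, arm gives the robot as it stands.
- The arm moves only by the tool step_arm, never from a script. Its argument "motion" is a list of rows, each a list of 6 numbers: the shift along the world's x, y, z in cm, then the turn, a rotation vector about the world's x, y, z in rad. A call has 1 to 12 rows; each row is the pose to reach, as a shift and turn from the pose commanded when the call began; what a row does not reach only later rows make up. A row lasts 1/12 s, in which the tool goes at most 41.7 mm and 7.16 degrees, less where a joint would pass 70% of its speed; a pose out of reach is approached as far as the arm can. A call with a gripper value outside its range is refused whole. "hand" is the closure in counts, from 0 (fully open) to 255 (shut), set as the call begins (left out, the last holds). The fingers move at their own pace and stop on an object; "newtons" is the grip in N (left out, the last holds). Time passes only in rows, so rows that repeat a pose let the fingers close. It gives the time, the measured TCP pose, the force, the opening and the grip force at its end, in the units of the state.
- telemetry.get_state(): the state, without advancing time (a new reading comes with each control period).
- cams.grab_frame(name): name is "scene" or "side" or "wrist"; returns (picture, depth): 480x640x3 uint8, red, green, blue; 480x640 float32, m along the optical axis (not along the pixel's ray), 0 where there is no reading.
- cams.calibration(name): a dict with "fx", "fy", "cx", "cy" (pixels), "origin" and "orientation" of the camera in the world. Camera axes: x right, y down, z forward; pixel columns grow to the right and rows downward; lengths in m; the calibration is good to about 2 mm. The wrist camera is an equidistant fisheye: a pixel r from the principal point sees the ray r / f radians off the axis. A picture is of the moment at which its call begins: read the wrist's pose just before it. calibration takes no time and is no camera call; for the wrist camera it gives the pose at the moment of the call.
- arm.job_done(): hands the job in; it is judged then, once.
Trained networks look in the newest picture that a camera, given by its name, has taken for a name from the list of things; names that differ only in an ending like _2 or _b are one class to them, and where a whole thing is asked for, a point or a joint stands for the part that bears it (a point fixed in the world has none). Each returns a list of dicts, best first, with "p" (0 to 1); they miss things now and then, are a little off and sometimes report something else, mostly with a low value. They report only what shows in the picture. A call takes as long as a camera call. They do not tell look-alikes from the thing itself.
- cams.spot_in(query, camera): "extent" ([left, top, right, bottom] in pixels, round what is visible of it).
The state is a dict: "t": time; "joints": joint angles; "qvel": joint speeds; "joint_torque": joint torques, N m; "tool_pos": TCP position; "tool_rot": TCP orientation; "ft_force": force on the tool from outside, world axes, zero at the start; "wrist_torque": the same for the moment, N m; "gripper_width": finger opening in m; "grasp_force": force on a finger pad.
Only numpy, scipy, OpenCV 4.12 (cv2) and the standard library are available. Lean on these libraries where they do the work, as an engineer would, in place of code of your own. Each camera call takes 0.05 s, during which the arm holds its last target. There are 200 camera calls.

## Working session

There is one attempt and no reset: what is moved stays moved. The work goes in short steps, Python scripts to look and compute and a tool call to move; the robot and the scene stay as the last step left them, time stands still between calls to the robot, and variables do not carry over. Pictures are saved under pics/ and viewed, at most 10 in all, crops included, and the job is handed in when it is done.

Besides the shell and the picture viewer there is one more tool, called after "Call:" in YAML: its name, and indented under it one key for each argument. step_arm: Moves the arm, as the interface text tells. Its arguments: {"type":"object","properties":{"motion":{"type":"array","items":{"type":"array","items":{"type":"number"}}},"hand":{"type":"number"},"newtons":{"type":"number"}},"required":["motion"]}

```bash
mkdir -p pics
python3 - <<'E'
from rig import telemetry, cams, arm
import cv2, numpy as np
s=telemetry.get_state(); print(s['t'],s['tool_pos'],s['tool_rot'],arm.hold_point_z)
for n in ['scene','side']:
    im,d=cams.grab_frame(n); cv2.imwrite(f'pics/{n}0.png',im[:,:,::-1]); np.savez(f'{n}0.npz',im=im,d=d)
    print(n,cams.calibration(n))
    for q in ['grader','drawer_handle','scoop','scoop_grip','flask','caddy','gift_box']:
        print(q,[( [round(x) for x in r['extent']],round(r['p'],2)) for r in cams.spot_in(q,n)][:3])
E
```

```text
0.0 [0.14540476 0.63282866 0.225669  ] [-1.79889777e+02 -4.69152243e-03  1.67067309e+02] 0.0188
scene {'fx': 565.7466612961972, 'fy': 565.7466612961972, 'cx': 314.8358724924842, 'cy': 247.37845491824922, 'origin': array([0.98904016, 0.55047176, 1.33957943]), 'orientation': array([-1.50484813e+02, -1.43940987e-01,  1.37687268e+02])}
grader [([193, 190, 316, 327], 0.63)]
drawer_handle [([215, 188, 302, 273], 0.66)]
scoop [([263, 348, 342, 415], 0.89), ([467, 303, 541, 336], 0.89), ([441, 369, 506, 440], 0.84)]
scoop_grip [([226, 115, 255, 161], 0.72), ([403, 230, 482, 279], 0.67), ([376, 294, 452, 350], 0.55)]
flask [([367, 384, 406, 434], 0.56)]
caddy [([226, 114, 257, 161], 0.66)]
gift_box [([156, 134, 222, 187], 0.81), ([225, 113, 259, 161], 0.73)]
side {'fx': 524.0255705470248, 'fy': 524.0255705470248, 'cx': 318.58462111197827, 'cy': 239.4239549576427, 'origin': array([0.04572178, 0.95303394, 0.87282307]), 'orientation': array([-127.32069874,   -0.44034295, -154.039087  ])}
grader [([223, 167, 344, 277], 0.92)]
drawer_handle [([281, 193, 332, 264], 0.7), ([261, 362, 282, 374], 0.4)]
scoop [([254, 311, 293, 390], 0.88), ([290, 373, 354, 480], 0.87), ([148, 249, 219, 310], 0.76)]
scoop_grip [([255, 310, 299, 390], 0.95), ([407, 353, 418, 386], 0.77), ([144, 381, 249, 462], 0.74)]
flask [([128, 278, 174, 368], 0.66)]
caddy []
gift_box [([352, 149, 378, 173], 0.57)]
```

View pics/scene0.png

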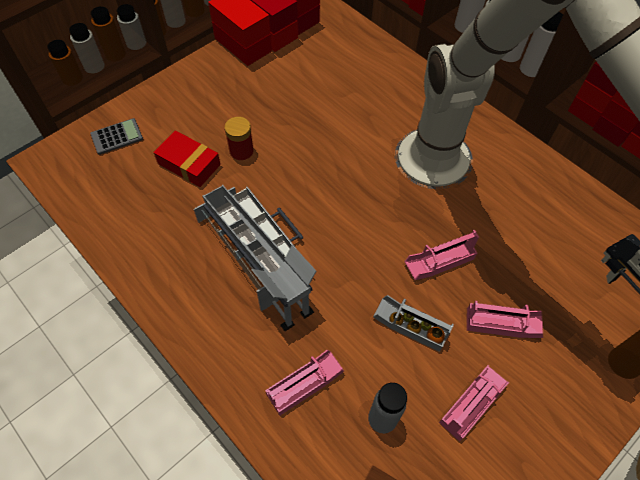

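View pics/side0.png

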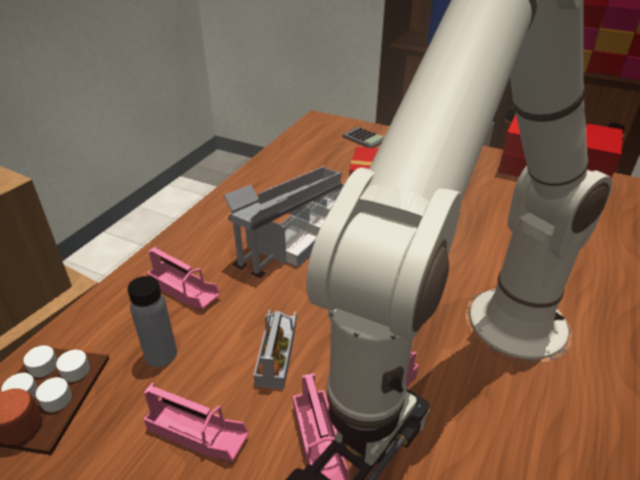

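The scene image shows the steel scoop holding fruit at about (413,322). Four pink look-alikes sit at (442,256), (505,321), (475,402) and (303,382). The grader is at (255,245) with its drawer out and the handle at (290,225). The flask is at (388,407), the caddy at (238,137) and the gift box at (187,157). I choose the steel scoop at (413,322).

```bash
cat > h.py <<'E'
import numpy as np, cv2
from scipy.spatial.transform import Rotation as R
def cloud(d,c):
    v,u=np.indices(d.shape); 
    P=np.stack([(u-c['cx'])/c['fx']*d,(v-c['cy'])/c['fy']*d,d],-1)
    return P@R.from_euler('xyz',c['orientation'],degrees=True).as_matrix().T+c['origin']
E
python3 - <<'E'
from h import *
from rig import cams
z=np.load('scene0.npz'); P=cloud(z['d'],cams.calibration('scene')); np.save('P.npy',P); im=z['im']
a=cv2.resize(im[285:355,365:460],None,fx=6,fy=6,interpolation=cv2.INTER_CUBIC)
b=cv2.resize(im[175:335,185:325],None,fx=3,fy=3,interpolation=cv2.INTER_CUBIC)
o=np.zeros((480,800,3),np.uint8); a=cv2.resize(a,(370,273)); o[:273,:370]=a; o[:480,375:795]=b
cv2.imwrite('pics/crop1.png',o[:,:,::-1])
for n,(u,v) in dict(flask=(391,393),caddy=(237,126),gift=(187,150),pinkA=(442,250),pinkB=(505,320),pinkC=(475,400),pinkD=(303,382)).items(): print(n,P[v,u].round(3))
# scoop: points above table inside box
m=np.zeros(im.shape[:2],bool); m[290:355,370:458]=1
Q=P[m&(P[...,2]>0.008)]; print(len(Q))
T=Q[:,:2].astype(np.float32); print('rect all',cv2.minAreaRect(T))
G=Q[(Q[:,2]>0.07)]; print('grip',len(G),cv2.minAreaRect(G[:,:2].astype(np.float32)),G.mean(0),G[:,2].max())
m[:]=0; m[180:335,190:320]=1
Q=P[m&(P[...,2]>0.06)&(P[...,2]<0.25)]; print('grader',len(Q),cv2.minAreaRect(Q[:,:2].astype(np.float32)),Q[:,2].max())
E
```

```text
flask [0.666 0.429 0.198]
caddy [ 0.416 -0.403  0.111]
gift [ 0.554 -0.47   0.058]
pinkA [0.273 0.25  0.083]
pinkB [ 0.258  0.473 -0.005]
pinkC [0.509 0.552 0.089]
pinkD [ 0.747  0.247 -0.001]
1870
rect all ((0.6656200289726257, 0.4533482491970062), (0.6445683240890503, 0.2016579657793045), 34.087772369384766)
grip 472 ((0.7049546241760254, 0.43739089369773865), (0.6110720038414001, 0.13138502836227417), 19.48985481262207) [0.48188083 0.35369923 0.16794539] 1.3395794260572098
grader 4453 ((0.6284757852554321, -0.0760180801153183), (0.4195437729358673, 0.12777990102767944), 82.26956176757812) 0.20922677493638253
```

View pics/crop1.png

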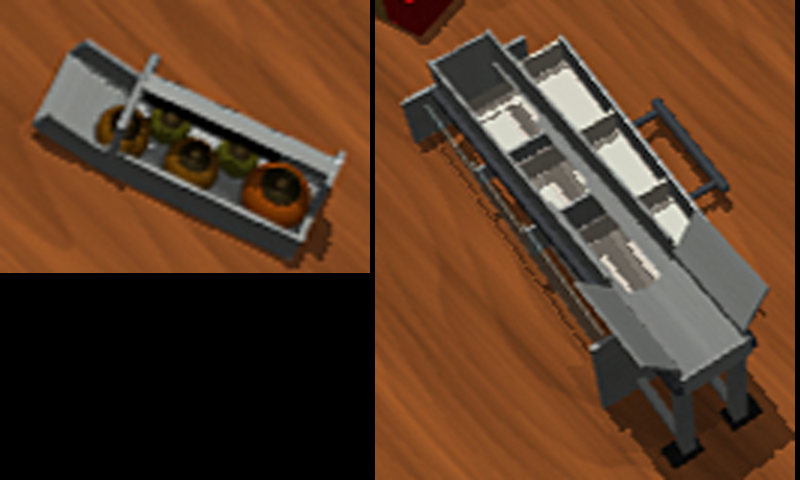

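The crop confirms the steel scoop holding five fruit, with its spout at the upper left. It also shows the grader with its feed tray at the lower end and the drawer pulled out to the right.

Run:
```python
from h import *
P=np.load('P.npy'); z=P[...,2]
mm=lambda a,b,c,d:(np.pad(np.ones((d-c,b-a),bool),((c,480-d),(a,640-b))))
for lo,hi in [(0.01,0.1),(0.02,0.045),(0.065,0.1)]:
    Q=P[mm(370,458,290,355)&(z>lo)&(z<hi)]; r=cv2.minAreaRect(Q[:,:2].astype(np.float32))
    print('scoop',lo,len(Q),r,Q[:,2].max()); print(cv2.boxPoints(r).round(3).tolist())
G=P[mm(370,458,290,355)&(z>0.065)&(z<0.1)]
c=np.cov(G[:,:2].T); w,V=np.linalg.eigh(c); d=V[:,1]; t=(G[:,:2]-G[:,:2].mean(0))@d; print('G',G.mean(0),d,np.degrees(np.arctan2(d[1],d[0])),t.min(),t.max())
gm=mm(190,325,180,335)
Q=P[gm&(z>0.06)&(z<0.25)]; r=cv2.minAreaRect(Q[:,:2].astype(np.float32)); print('grader',r,cv2.boxPoints(r).round(3).tolist())
# handle
H=P[mm(270,312,200,250)&(z>0.018)&(z<0.036)]
print('tray pix', [P[v,u].round(3) for u,v in [(290,290),(215,192),(276,205),(300,240)]])
print(len(H)); th=np.radians(r[2]); 
# residual profile in grader frame
c0=np.array(r[0]); 
import itertools
ang=np.radians(r[2] if r[1][0]>r[1][1] else r[2]+90); ly=np.array([np.cos(ang),np.sin(ang)])
if ly@(P[290,290,:2]-c0)<0: ly=-ly
lx=np.array([ly[1],-ly[0]]); print('ly',ly,'lx',lx)
B=P[mm(185,330,175,335)&(z>0.012)&(z<0.05)][:,:]; x=(B[:,:2]-c0)@lx; y=(B[:,:2]-c0)@ly
print('low x percentile',np.percentile(x,[0,1,2,5,10]), 'y',y.min(),y.max())
s=(x<np.percentile(x,3)); print('handle pts',B[s].mean(0),x[s].mean(),y[s].min(),y[s].max())
print('hist x',np.histogram(x,np.arange(-.2,.1,.01)))
```

```text
scoop 0.01 1771 ((0.45248281955718994, 0.32045993208885193), (0.06449509412050247, 0.18341046571731567), 19.388214111328125) 0.09674103134550616
[[0.3919999897480011, 0.3959999978542328], [0.453000009059906, 0.22300000488758087], [0.5130000114440918, 0.24500000476837158], [0.4519999921321869, 0.4180000126361847]]
scoop 0.02 921 ((0.4524361491203308, 0.3205925226211548), (0.06449509412050247, 0.18193940818309784), 19.388214111328125) 0.04499925703816765
[[0.3919999897480011, 0.3959999978542328], [0.4519999921321869, 0.2240000069141388], [0.5130000114440918, 0.24500000476837158], [0.453000009059906, 0.4169999957084656]]
scoop 0.065 449 ((0.4434235692024231, 0.3447949290275574), (0.05660327523946762, 0.13138480484485626), 19.68120765686035) 0.09674103134550616
[[0.39500001072883606, 0.3970000147819519], [0.4390000104904175, 0.27300000190734863], [0.492000013589859, 0.2919999957084656], [0.4480000138282776, 0.41600000858306885]]
G [0.44649125 0.33977286 0.08526338] [-0.35613922  0.93443291] 110.86328046805286 -0.06034214952611564 0.0712564987239183
grader ((0.6284757852554321, -0.0760180
[... 743 characters left out ...]
269,  67,  68,
        48,  16,   2,  70, 129,  88,  91,  69,  74, 112,  51,  90,  53,
        15,   0,   0,   0]), array([-2.00000000e-01, -1.90000000e-01, -1.80000000e-01, -1.70000000e-01,
       -1.60000000e-01, -1.50000000e-01, -1.40000000e-01, -1.30000000e-01,
       -1.20000000e-01, -1.10000000e-01, -1.00000000e-01, -9.00000000e-02,
       -8.00000000e-02, -7.00000000e-02, -6.00000000e-02, -5.00000000e-02,
       -4.00000000e-02, -3.00000000e-02, -2.00000000e-02, -1.00000000e-02,
        1.66533454e-16,  1.00000000e-02,  2.00000000e-02,  3.00000000e-02,
        4.00000000e-02,  5.00000000e-02,  6.00000000e-02,  7.00000000e-02,
        8.00000000e-02,  9.00000000e-02,  1.00000000e-01]))
```

Call:
step_arm:
  motion:
    - [29,-33,0,0,0,0.09]
    - [29,-33,0,0,0,0.09]
    - [29,-33,0,0,0,0.09]
    - [29,-33,0,0,0,0.09]
    - [29,-33,0,0,0,0.09]
    - [29,-33,0,0,0,0.09]
    - [29,-33,0,0,0,0.09]
    - [29,-33,0,0,0,0.09]
    - [29,-33,0,0,0,0.09]
    - [29,-33,0,0,0,0.09]
    - [29,-33,0,0,0,0.09]
    - [29,-33,0,0,0,0.09]
  hand: 255
  newtons: 50

```text
t: 1.8
tool_pos: [0.4403, 0.2973, 0.2268]
tool_rot: [-179.9, 0.2, 171.6]
ft_force: [-0.4, 0.0, -0.3]
gripper_width: 0.0161
grasp_force: 0.0
```

Call:
step_arm:
  motion:
    - [0,-39,0,0,0,0]
    - [0,-39,0,0,0,0]
    - [0,-39,0,0,0,0]
    - [0,-39,0,0,0,0]
    - [0,-39,0,0,0,0]
    - [0,-39,0,0,0,0]
    - [0,-39,0,0,0,0]
    - [0,-39,0,0,0,0]
    - [0,-39,0,0,0,0]
    - [0,-39,0,0,0,0]
    - [0,-39,0,0,0,0]
    - [0,-39,0,0,0,0]

```text
t: 2.8
tool_pos: [0.4355, -0.0866, 0.2269]
tool_rot: [180.0, 0.0, 172.1]
ft_force: [0.8, 0.0, 0.4]
gripper_width: 0.0004
grasp_force: 0.0
```

Call:
step_arm:
  motion:
    - [-0.5,0,-10,0,0,0]
    - [-0.5,0,-19,0,0,0]
    - [-0.5,0,-20.5,0,0,0]
    - [-0.5,0,-20.5,0,0,0]
    - [-0.5,0,-20.5,0,0,0]
    - [-0.5,0,-20.5,0,0,0]
    - [-0.5,0,-20.5,0,0,0]
    - [-0.5,0,-20.5,0,0,0]

```text
t: 3.47
tool_pos: [0.432, -0.0854, 0.0233]
tool_rot: [180.0, 0.1, 172.3]
ft_force: [1.0, 0.2, 0.9]
gripper_width: 0.0004
grasp_force: 0.0
```

Call:
step_arm:
  motion:
    - [0.7,-0.1,0,0,0,0]
    - [1.4,-0.2,0,0,0,0]
    - [2.1,-0.3,0,0,0,0]
    - [2.8,-0.4,0,0,0,0]
    - [3.5,-0.5,0,0,0,0]
    - [4,-0.55,0,0,0,0]
    - [4.4,-0.6,0,0,0,0]
    - [4.8,-0.65,0,0,0,0]
    - [4.8,-0.65,0,0,0,0]

```text
t: 4.22
tool_pos: [0.4791, -0.0931, 0.0215]
tool_rot: [-180.0, 0.0, 172.2]
ft_force: [0.1, 0.2, 1.4]
gripper_width: 0.0006
grasp_force: 0.1
```

Call:
step_arm:
  motion:
    - [0.4,-0.05,0,0,0,0]
    - [0.8,-0.1,0,0,0,0]
    - [1.2,-0.15,0,0,0,0]
    - [1.5,-0.2,0,0,0,0]
    - [1.8,-0.24,0,0,0,0]
    - [2.1,-0.28,0,0,0,0]
    - [2.4,-0.32,0,0,0,0]

```text
t: 4.8
tool_pos: [0.5025, -0.0961, 0.0215]
tool_rot: [180.0, -0.0, 172.2]
ft_force: [-2.5, 0.8, -1.3]
gripper_width: 0.0004
grasp_force: 1.1
```

Call:
step_arm:
  motion:
    - [0.4,-0.05,0,0,0,0]
    - [0.8,-0.1,0,0,0,0]
    - [1.2,-0.16,0,0,0,0]
    - [1.5,-0.2,0,0,0,0]
    - [1.8,-0.24,0,0,0,0]

```text
t: 5.22
tool_pos: [0.5062, -0.0967, 0.02]
tool_rot: [180.0, -1.6, 172.2]
ft_force: [-37.0, 5.4, 36.2]
gripper_width: 0.0002
grasp_force: 19.6
```

Call:
step_arm:
  motion:
    - [-2,0.3,0,0,0,0]
    - [-5,0.7,0,0,0,0]
    - [-8,1,0,0,0,0]
    - [-8,1,4,0,0,0]
    - [-8,1,8,0,0,0]
    - [-8,1,12,0,0,0]
    - [-8,1,16,0,0,0]
    - [-8,1,20,0,0,0]
    - [-8,1,20,0,0,0]
  hand: 0

```text
t: 5.97
tool_pos: [0.4471, -0.0896, 0.2306]
tool_rot: [-180.0, 1.0, 172.2]
ft_force: [-0.3, 0.3, 0.7]
gripper_width: 0.0558
grasp_force: 0.0
```

Call:
step_arm:
  motion:
    - [0,4,0,0,0,-0.1]
    - [0,8,0,0,0,-0.2]
    - [0,12,0,0,0,-0.32]
    - [0,16,0,0,0,-0.44]
    - [0,20,0,0,0,-0.56]
    - [0,24,0,0,0,-0.68]
    - [0,28,0,0,0,-0.8]
    - [0,32,0,0,0,-0.9]
    - [0,35,0,0,0,-1.0]
    - [0,37,0,0,0,-1.1]
    - [0,37,0,0,0,-1.1]
    - [0,37,0,0,0,-1.1]

```text
t: 6.97
tool_pos: [0.4404, 0.2871, 0.2225]
tool_rot: [179.8, -0.2, 109.4]
ft_force: [-0.3, 0.5, 0.1]
gripper_width: 0.092
grasp_force: 0.0
```

Run:
```python
from h import *
from rig import cams, telemetry
s=telemetry.get_state(); print(s['t'],s['tool_pos'],s['tool_rot'],s['joints'],s['gripper_width'])
im,d=cams.grab_frame('wrist'); print(cams.calibration('wrist')); np.savez('w1.npz',im=im,d=d)
im2,d2=cams.grab_frame('scene'); np.savez('s1.npz',im=im2,d=d2)
o=np.zeros((480,800,3),np.uint8); o[:,:440]=im[:,100:540]; o[:480,445:795]=cv2.resize(im2[180:340,190:307],(350,480))
cv2.imwrite('pics/w1.png',o[:,:,::-1])
```

```text
6.9667 [0.44038878 0.28710577 0.2224958 ] [179.80412524  -0.18338374 109.41072358] [-25.76514349  14.7628786  -11.91629889 107.48042261   3.4272402
  57.86453381 -19.70041452] 0.09200025946547762
{'fx': 371.64829954431775, 'fy': 371.64829954431775, 'cx': 316.00518369283077, 'cy': 240.83784609036073, 'origin': array([0.4163865 , 0.35198672, 0.3804704 ]), 'orientation': array([164.58129535,  -0.18138192,  19.46536473])}
```

View pics/w1.png

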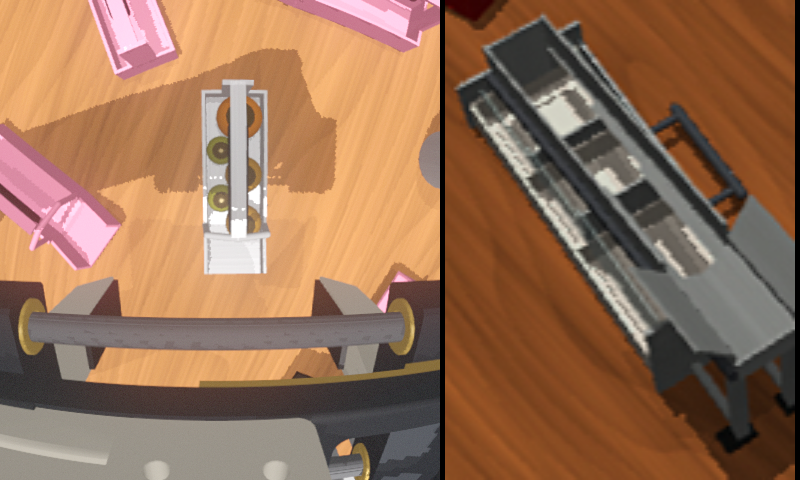

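The wrist view shows the steel scoop squared up, with its handle at columns 330–347 and rows 85–235 of the full image. The scene crop shows the drawer home.

```bash
cat >> h.py <<'E'
def fish(u,v,depth,c):
    x,y=(u-c['cx'])/c['fx'],(v-c['cy'])/c['fy']; r=np.hypot(x,y)+1e-9
    k=np.tan(r)/r; p=np.stack([x*k,y*k,np.ones_like(r)],-1)*depth[...,None]
    return p@R.from_euler('xyz',c['orientation'],degrees=True).as_matrix().T+c['origin']
E
python3 - <<'E'
from h import *
from rig import cams
c=cams.calibration('wrist'); z=np.load('w1.npz'); d=z['d']; v,u=np.indices(d.shape); P=fish(u.astype(float),v.astype(float),d,c)
m=(u>290)&(u<380)&(v>75)&(v<285)&(d>0)
H=P[m&(P[...,2]>0.075)&(P[...,2]<0.1)]; print(len(H),H[:,2].max(),np.median(H[:,2]))
d_=np.array([-.332,.943]); e=np.array([.943,.332]); o=np.array([.449,.332])
t=(H[:,:2]-o)@d_; s=(H[:,:2]-o)@e
for a in np.arange(-.07,.1,.02):
    k=(t>a)&(t<a+.02); 
    if k.any(): print(round(a,2),k.sum(),'s',s[k].min().round(4),s[k].max().round(4),'z',H[k,2].mean().round(4))
print('t range',t.min(),t.max())
A=P[m&(P[...,2]>0.012)&(P[...,2]<0.045)]; print(cv2.minAreaRect(A[:,:2].astype(np.float32)))
# grader check, drawer closed, scene
z=np.load('s1.npz'); Q=cloud(z['d'],cams.calibration('scene')); c0=np.array([.6285,-.076]); ly=np.array([.1345,.9909]); lx=np.array([.9909,-.1345])
x=(Q[...,:2]-c0)@lx; y=(Q[...,:2]-c0)@ly; zz=Q[...,2]
for y0 in [.12,.16,.19]:
    k=(abs(y-y0)<.006)&(abs(x)<.08)&(zz>.1)
    print('y',y0,[(round(a,3),zz[k&(abs(x-a)<.004)].mean().round(3)) for a in np.arange(-.064,.07,.008) if (k&(abs(x-a)<.004)).any()])
k=(abs(x)<.006)&(zz>.05)&(abs(y)<.25); print('y range at x0',y[k].min(),y[k].max())
print('profile',[(round(a,2),np.median(zz[k&(abs(y-a)<.005)]).round(3)) for a in np.arange(.08,.23,.01) if (k&(abs(y-a)<.005)).any()])
E
```

```text
3316 0.09221345471658171 0.08918804307184794
-0.07 227 s -0.027 0.0156 z 0.0792
-0.05 474 s -0.0253 0.0137 z 0.0885
-0.03 471 s -0.0134 0.0021 z 0.0891
-0.01 471 s -0.0135 0.001 z 0.089
0.01 558 s -0.0148 0.0017 z 0.0883
0.03 478 s -0.0148 0.0015 z 0.0889
0.05 405 s -0.0129 -0.0012 z 0.0894
0.07 232 s -0.0188 0.0051 z 0.0878
t range -0.055015046024265046 0.07605678373423089
((0.44806742668151855, 0.3155378997325897), (0.06153254583477974, 0.1816188544034958), 19.57607650756836)
y 0.12 [(np.float64(-0.064), np.float64(0.188)), (np.float64(-0.056), np.float64(0.186)), (np.float64(-0.048), np.float64(0.178)), (np.float64(-0.04), np.float64(0.167)), (np.float64(-0.032), np.float64(0.155)), (np.float64(-0.024), np.float64(0.145)), (np.float64(-0.016), np.float64(0.14)), (np.float64(-0.008), np.float64(0.135)), (np.float64(0.0), np.float64(0.135)), (np.float64(0.008), np.float64(0.14)), (np.float64(0.016), np.float64(0.145)), (np.float64(0.024), np.float64(0.156)), (np.float64(0.032), np.float64(0.16)), (np.float64(0.04), np.float64(0.14)), (np.float64(0.048), np.float64(0.146)), (np.float
[... 1155 characters left out ...]
t64(0.147)), (np.float64(0.032), np.float64(0.165)), (np.float64(0.04), np.float64(0.194)), (np.float64(0.048), np.float64(0.201)), (np.float64(0.056), np.float64(0.205))]
y range at x0 -0.20653449852626912 0.20881898547044736
profile [(np.float64(0.1), np.float64(0.129)), (np.float64(0.11), np.float64(0.131)), (np.float64(0.12), np.float64(0.136)), (np.float64(0.13), np.float64(0.139)), (np.float64(0.14), np.float64(0.139)), (np.float64(0.15), np.float64(0.142)), (np.float64(0.16), np.float64(0.145)), (np.float64(0.17), np.float64(0.147)), (np.float64(0.18), np.float64(0.149)), (np.float64(0.19), np.float64(0.15)), (np.float64(0.2), np.float64(0.164)), (np.float64(0.21), np.float64(0.156))]
```

Call:
step_arm:
  motion:
    - [0.3,3,0,0,0,0]
    - [0.5,4.9,-2,0,0,0]
    - [0.5,4.9,-4,0,0,0]
    - [0.5,4.9,-4,0,0,0]
    - [0.5,4.9,-4,0,0,0]
    - [0.5,4.9,-4,0,0,0]
    - [0.5,4.9,-4,0,0,0]

```text
t: 7.65
tool_pos: [0.4468, 0.3295, 0.1831]
tool_rot: [179.9, -0.0, 109.1]
ft_force: [-0.5, -0.2, 0.5]
gripper_width: 0.0919
grasp_force: 0.0
```

Run:
```python
from h import *
from rig import cams, telemetry
s=telemetry.get_state(); print(s['t'],s['tool_pos'],s['tool_rot'],np.abs(s['qvel']).max())
c=cams.calibration('wrist'); im,d=cams.grab_frame('wrist'); print(c['origin'],cams.calibration('wrist')['origin'])
v,u=np.indices(d.shape); P=fish(u.astype(float),v.astype(float),d,c)
d_=np.array([-.332,.943]); e=np.array([.943,.332]); o=np.array([.449,.332])
t=(P[...,:2]-o)@d_; s=(P[...,:2]-o)@e; zz=P[...,2]
k=(abs(t)<.1)&(abs(s)<.03)&(zz>.08)&(zz<.1)&(d>0); print(k.sum(),zz[k].max())
for a in np.arange(-.07,.1,.02):
    q=k&(t>a)&(t<a+.02)
    if q.any(): print(round(a,2),q.sum(),s[q].min().round(4),s[q].max().round(4),zz[q].mean().round(4))
print(t[k].min(),t[k].max())
A=P[(abs(t)<.13)&(abs(s)<.05)&(zz>.012)&(zz<.045)&(d>0)]; print(cv2.minAreaRect(A[:,:2].astype(np.float32)))
```

```text
7.65 [0.44678566 0.3295036  0.18310875] [ 1.79880113e+02 -1.81956712e-03  1.09090146e+02] 0.3212682946336256
[0.42277969 0.39776267 0.3413503 ] [0.42263288 0.39800853 0.34139878]
3912 0.09285983611457577
-0.05 473 -0.0165 0.0081 0.0878
-0.03 559 -0.0127 0.0033 0.0897
-0.01 602 -0.0126 0.0026 0.0897
0.01 648 -0.013 0.0026 0.0897
0.03 659 -0.0133 0.0026 0.0897
0.05 557 -0.0116 0.0006 0.0902
0.07 414 -0.0175 0.006 0.0902
-0.04961384419552476 0.08125463666060632
((0.44725140929222107, 0.323273628950119), (0.06251592189073563, 0.1769952028989792), 19.817291259765625)
```

Call:
step_arm:
  motion:
    - [-0.3,0.3,-3,0,0,0]
    - [-0.3,0.3,-6,0,0,0]
    - [-0.3,0.3,-9,0,0,0]
    - [-0.3,0.3,-11,0,0,0.005]
    - [-0.3,0.3,-11.9,0,0,0.005]
    - [-0.3,0.3,-11.9,0,0,0.005]
    - [-0.3,0.3,-11.9,0,0,0.005]
    - [-0.3,0.3,-11.9,0,0,0.005]

```text
t: 8.37
tool_pos: [0.4438, 0.3343, 0.0645]
tool_rot: [179.8, -0.1, 109.5]
ft_force: [0.4, 0.3, 1.1]
gripper_width: 0.0916
grasp_force: 0.0
```

Call:
step_arm:
  motion:
    - [0,0,0,0,0,0]
    - [0,0,0,0,0,0]
    - [0,0,0,0,0,0]
    - [0,0,0,0,0,0]
    - [0,0,0,0,0,0]
    - [0,0,0,0,0,0]
    - [0,0,0,0,0,0]
    - [0,0,0,0,0,0]
    - [0,0,0,0,0,0]
    - [0,0,0,0,0,0]
    - [0,0,0,0,0,0]
    - [0,0,0,0,0,0]
  hand: 255
  newtons: 45

```text
t: 9.37
tool_pos: [0.4425, 0.3335, 0.0627]
tool_rot: [180.0, -0.0, 109.5]
ft_force: [0.1, 0.3, 2.1]
gripper_width: 0.0162
grasp_force: 0.7
```

Call:
step_arm:
  motion:
    - [0,0,0,0,0,0]
    - [0,0,0,0,0,0]
    - [0,0,0,0,0,0]
    - [0,0,0,0,0,0]
    - [0,0,0.5,0,0,0]
    - [0,0,1,0,0,0]
    - [0,0,2,0,0,0]
    - [0,0,3,0,0,0]
    - [0,0,4,0,0,0]
    - [0,0,5,0,0,0]
    - [0,0,5,0,0,0]

```text
t: 10.28
tool_pos: [0.444, 0.3346, 0.1157]
tool_rot: [179.7, -0.1, 109.5]
ft_force: [0.8, 1.4, -4.1]
gripper_width: 0.0159
grasp_force: 45.0
```

```bash
cat > pose.py <<'E'
from h import *
ly=np.array([.1345,.9909,0]); lx=np.array([.9909,-.1345,0]); zz=np.array([0,0,1.])
tray=np.array([.6460,.0830,.143])
def tcp(th,ytray,zlip,off=0.106):   # lip pos in tray frame; tip th deg; off = lip to grasp point along scoop y
    lip=tray+ly*ytray+zz*zlip
    rel=np.array([0,off,.061-.0188]); c,s=np.cos(np.radians(th)),np.sin(np.radians(th))
    y,z=c*rel[1]-s*rel[2], s*rel[1]+c*rel[2]
    return lip+ly*y+zz*z
E
python3 - <<'E'
from pose import *
from rig import telemetry
s=telemetry.get_state(); print(s['tool_pos'],s['tool_rot'],s['joints'].round(1))
p0=tcp(0,-.01,.13); print('above level',p0)
for th in [0,8,12,16,18,20,22,25,28,32,36,40,44]:
    print(th,((tcp(th,-.01,.042)-tcp(12,-.01,.042))*100).round(2),(lx*np.radians(th-12)).round(3),tcp(th,-.01,.042).round(4))
E
```

```text
[0.44401551 0.33463986 0.11571539] [ 1.79742297e+02 -8.25304443e-02  1.09475774e+02] [-30.2  25.5 -11.9 108.4   7.1  46.5 -26.4]
above level [0.658912  0.1781264 0.3152   ]
0 [ 0.15  1.1  -2.11] [-0.208  0.028 -0.   ] [0.6589 0.1781 0.2272]
8 [ 0.06  0.41 -0.68] [-0.069  0.009 -0.   ] [0.658  0.1713 0.2415]
12 [0. 0. 0.] [ 0. -0.  0.] [0.6574 0.1671 0.2483]
16 [-0.06 -0.46  0.65] [ 0.069 -0.009  0.   ] [0.6568 0.1625 0.2548]
18 [-0.1  -0.71  0.96] [ 0.104 -0.014  0.   ] [0.6565 0.1601 0.2579]
20 [-0.13 -0.96  1.26] [ 0.138 -0.019  0.   ] [0.6561 0.1575 0.2609]
22 [-0.17 -1.23  1.55] [ 0.173 -0.023  0.   ] [0.6557 0.1548 0.2638]
25 [-0.22 -1.65  1.97] [ 0.225 -0.031  0.   ] [0.6552 0.1506 0.268 ]
28 [-0.28 -2.09  2.37] [ 0.277 -0.038  0.   ] [0.6546 0.1462 0.272 ]
32 [-0.37 -2.71  2.86] [ 0.346 -0.047  0.   ] [0.6537 0.14   0.277 ]
36 [-0.46 -3.36  3.31] [ 0.415 -0.056  0.   ] [0.6529 0.1335 0.2814]
40 [-0.55 -4.05  3.71] [ 0.484 -0.066  0.   ] [0.6519 0.1267 0.2855]
44 [-0.65 -4.75  4.07] [ 0.553 -0.075  0.   ] [0.651  0.1196 0.289 ]
```

Call:
step_arm:
  motion:
    - [0,0,0.8,0,0,0]
    - [0,0,2.2,0,0,0]
    - [0,0,4,0,0,0]
    - [0,0,6,0,0,0]
    - [0,0,8,0,0,0]
    - [0,0,10,0,0,0]
    - [0,0,12,0,0,0]
    - [0,0,14,0,0,0]
    - [0,0,16,0,0,0]
    - [0,0,18,0,0,0]
    - [0,0,19.3,0,0,0]
    - [0,0,20,0,0,0]

```text
t: 11.28
tool_pos: [0.4428, 0.3338, 0.3149]
tool_rot: [179.9, -0.0, 109.5]
ft_force: [0.6, 0.2, -3.4]
gripper_width: 0.0156
grasp_force: 45.0
```

Call:
step_arm:
  motion:
    - [0.4,-0.3,0,0,0,-0.01]
    - [1.2,-0.9,0,0,0,-0.03]
    - [2.4,-1.7,0,0,0,-0.06]
    - [4,-2.9,0,0,0,-0.1]
    - [5.8,-4.2,0,0,0,-0.14]
    - [7.6,-5.5,0,0,0,-0.18]
    - [9.4,-6.8,0,0,0,-0.22]
    - [11.2,-8.1,0,0,0,-0.26]
    - [13,-9.4,0,0,0,-0.3]
    - [14.8,-10.7,0,0,0,-0.34]
    - [16.4,-11.9,0,0,0,-0.37]
    - [17.6,-12.8,0,0,0,-0.4]

```text
t: 12.28
tool_pos: [0.6214, 0.2014, 0.312]
tool_rot: [180.0, 0.1, 86.2]
ft_force: [0.6, -0.2, -3.7]
gripper_width: 0.0155
grasp_force: 45.0
```

Call:
step_arm:
  motion:
    - [1.0,-0.7,0,0,0,-0.02]
    - [1.9,-1.4,0,0,0,-0.035]
    - [2.7,-2,0,0,0,-0.05]
    - [3.3,-2.4,0,0,0,-0.06]
    - [3.7,-2.7,0,0,0,-0.07]
    - [3.9,-2.8,0,0,0,-0.075]
    - [3.9,-2.8,0,0,0,-0.075]
    - [3.9,-2.8,0,0,0,-0.075]

```text
t: 12.95
tool_pos: [0.6571, 0.1782, 0.3128]
tool_rot: [-180.0, -0.0, 82.3]
ft_force: [0.1, 0.6, -1.7]
gripper_width: 0.0152
grasp_force: 45.0
```

Call:
step_arm:
  motion:
    - [0,-0.1,0,0.02,-0.003,0]
    - [0,-0.2,0,0.05,-0.007,0]
    - [0,-0.4,0,0.08,-0.011,0]
    - [0,-0.6,-0.3,0.11,-0.015,0]
    - [0,-0.8,-0.8,0.14,-0.019,0]
    - [0,-1.0,-1.5,0.17,-0.023,0]
    - [0,-1.1,-2.5,0.19,-0.026,0]
    - [0,-1.1,-3.5,0.207,-0.028,0]
    - [0,-1.1,-4.5,0.207,-0.028,0]
    - [0,-1.1,-5,0.207,-0.028,0]
    - [0,-1.1,-5,0.207,-0.028,0]
    - [0,-1.1,-5,0.207,-0.028,0]

```text
t: 13.95
tool_pos: [0.6573, 0.1672, 0.2627]
tool_rot: [-180.0, -12.0, 82.3]
ft_force: [0.3, 0.1, -3.0]
gripper_width: 0.0153
grasp_force: 45.0
```

Run:
```python
from pose import *
from rig import cams, telemetry
s=telemetry.get_state(); print(s['tool_pos'],s['tool_rot'],s['joints'].round(1))
im,d=cams.grab_frame('scene'); im2,d2=cams.grab_frame('side'); np.savez('s2.npz',d=d,im=im)
o=np.zeros((480,800,3),np.uint8); o[:,:400]=cv2.resize(im[170:350,190:340],(400,480)); o[:,400:]=cv2.resize(im2[120:300,190:340],(400,480))
cv2.imwrite('pics/p1.png',o[:,:,::-1])
```

```text
[0.65725745 0.16715708 0.26274133] [-179.97523605  -11.97519828   82.32298709] [ -7.   25.9  -4.9  87.  -10.3  63.6 -14.7]
```

View pics/p1.png

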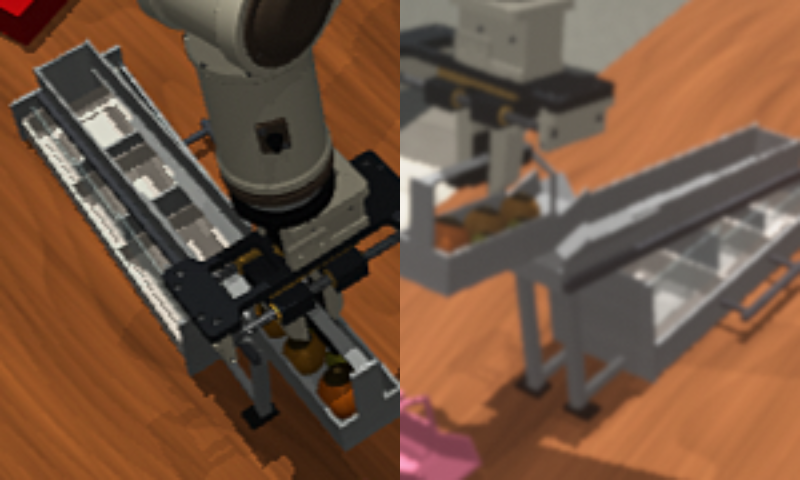

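Call:
step_arm:
  motion:
    - [0,0,-0.4,0,0,0]
    - [0,0,-0.9,0,0,0]
    - [0,0,-1.3,0,0,0]
    - [0,0,-1.4,0,0,0]
    - [0,-0.12,-1.25,0.018,-0.002,0]
    - [0,-0.24,-1.1,0.035,-0.005,0]
    - [-0.05,-0.35,-0.93,0.052,-0.007,0]
    - [-0.06,-0.46,-0.75,0.069,-0.009,0]
    - [-0.08,-0.58,-0.6,0.087,-0.012,0]
    - [-0.1,-0.71,-0.44,0.104,-0.014,0]
    - [-0.1,-0.71,-0.44,0.104,-0.014,0]
    - [-0.1,-0.71,-0.44,0.104,-0.014,0]

```text
t: 15.05
tool_pos: [0.657, 0.1569, 0.2579]
tool_rot: [180.0, -17.9, 82.1]
ft_force: [-0.1, -0.7, -1.9]
gripper_width: 0.0157
grasp_force: 45.0
```

```bash
cat > look.py <<'E'
import sys
from pose import *
from rig import cams, telemetry
n=sys.argv[1]; s=telemetry.get_state(); print(s['t'],s['tool_pos'].round(4),s['tool_rot'].round(1),s['joints'].round(1),s['ft_force'].round(1))
im,d=cams.grab_frame('scene'); im2,d2=cams.grab_frame('wrist')
np.savez(n+'.npz',im=im,d=d,im2=im2,d2=d2)
o=np.zeros((480,800,3),np.uint8); o[:,:400]=cv2.resize(im[170:350,190:340],(400,480)); o[:,400:]=cv2.resize(im2[0:480,120:520],(400,480))
cv2.imwrite(f'pics/{n}.png',o[:,:,::-1])
P=cloud(d,cams.calibration('scene'))
c0=np.array([.6245,-.0755]); x=(P[...,:2]-c0)@lx[:2]; y=(P[...,:2]-c0)@ly[:2]
hsv=cv2.cvtColor(im,cv2.COLOR_RGB2HSV)
k=(abs(x)<.065)&(y>-.22)&(y<.23)&(hsv[...,1]>90)&(P[...,2]>.008)
k[:,:]&=(im.max(-1)>40)
nn,l,st,ce=cv2.connectedComponentsWithStats(k.astype(np.uint8))
for i in range(1,nn):
    if st[i,4]>12: q=l==i; print('blob',ce[i].round(),st[i,4],'x %.3f y %.3f z %.3f'%tuple(np.median(a[q]) for a in (x,y,P[...,2])),im[q].mean(0).round())
E
python3 look.py p2
```

```text
15.05 [0.657  0.1569 0.2579] [180.  -17.9  82.1] [ -1.6  25.5  -6.7  89.5 -16.4  61.2  -8. ] [-0.1 -0.7 -1.9]
blob [276. 138.] 15 x -0.006 y 0.154 z 0.653 [64. 51. 39.]
blob [277. 150.] 294 x 0.001 y 0.165 z 0.640 [52. 42. 32.]
blob [299. 266.] 51 x 0.011 y 0.227 z 0.350 [62. 47. 18.]
blob [276. 262.] 36 x 0.037 y 0.190 z 0.342 [69. 52. 19.]
blob [287. 288.] 53 x 0.022 y 0.197 z 0.214 [54. 35.  8.]
blob [295. 297.] 13 x 0.023 y 0.229 z 0.225 [56. 35.  8.]
```

View pics/p2.png

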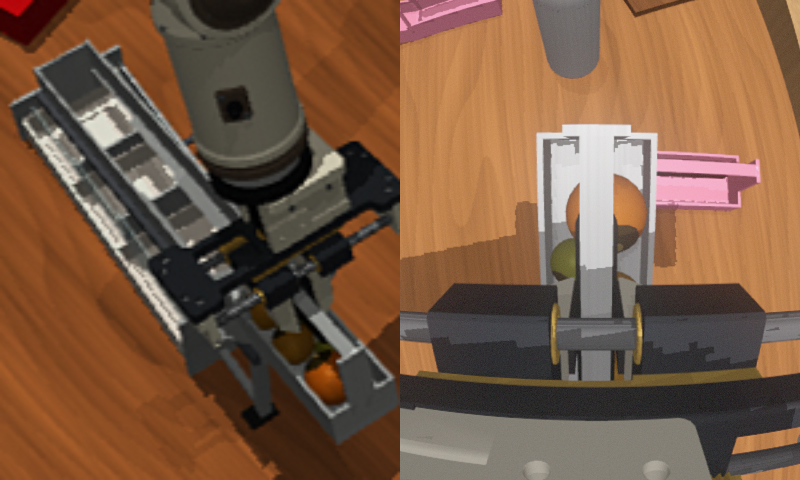

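Call:
step_arm:
  motion:
    - [0,-0.04,0.05,0.006,-0.001,0]
    - [0,-0.08,0.1,0.011,-0.002,0]
    - [-0.01,-0.12,0.15,0.017,-0.002,0]
    - [-0.02,-0.16,0.2,0.023,-0.003,0]
    - [-0.03,-0.2,0.25,0.029,-0.004,0]
    - [-0.03,-0.25,0.3,0.034,-0.005,0]
    - [-0.04,-0.3,0.35,0.04,-0.005,0]
    - [-0.04,-0.34,0.4,0.046,-0.006,0]
    - [-0.05,-0.38,0.45,0.052,-0.007,0]
    - [-0.06,-0.43,0.5,0.058,-0.008,0]
    - [-0.06,-0.47,0.55,0.063,-0.008,0]
    - [-0.07,-0.52,0.59,0.069,-0.009,0]

```text
t: 16.15
tool_pos: [0.6558, 0.1541, 0.2643]
tool_rot: [-180.0, -22.0, 82.3]
ft_force: [-0.5, -0.2, -4.1]
gripper_width: 0.0158
grasp_force: 45.0
```

```bash
python3 look.py p3
```

```text
16.15 [0.6558 0.1541 0.2643] [-180.   -22.    82.3] [  1.8  25.2  -8.   90.5 -20.7  61.1  -3.5] [-0.5 -0.2 -4.1]
blob [262. 129.] 26 x 0.000 y 0.124 z 0.652 [61. 48. 37.]
blob [266. 139.] 353 x 0.003 y 0.135 z 0.639 [53. 43. 33.]
blob [288. 223.] 28 x 0.006 y 0.192 z 0.462 [56. 45. 35.]
blob [297. 261.] 64 x 0.009 y 0.218 z 0.357 [69. 51. 19.]
blob [274. 258.] 42 x 0.038 y 0.181 z 0.346 [69. 52. 20.]
blob [277. 275.] 19 x 0.023 y 0.159 z 0.220 [55. 34.  6.]
blob [285. 281.] 16 x 0.016 y 0.178 z 0.213 [49. 32.  9.]
blob [292. 292.] 93 x 0.020 y 0.216 z 0.220 [53. 34.  7.]
```

Call:
step_arm:
  motion:
    - [0,0,0,0,0,0]
    - [0,0,0,0,0,0]
    - [0,0,0,0,0,0]
    - [0,-0.07,0.07,0.009,-0.001,0]
    - [-0.01,-0.14,0.14,0.017,-0.002,0]
    - [-0.02,-0.21,0.21,0.026,-0.003,0]
    - [-0.03,-0.28,0.28,0.035,-0.004,0]
    - [-0.04,-0.35,0.35,0.043,-0.006,0]
    - [-0.05,-0.42,0.42,0.052,-0.007,0]
    - [-0.05,-0.42,0.42,0.052,-0.007,0]
    - [-0.05,-0.42,0.42,0.052,-0.007,0]
    - [-0.05,-0.42,0.42,0.052,-0.007,0]

```text
t: 17.25
tool_pos: [0.6554, 0.15, 0.2686]
tool_rot: [-180.0, -25.0, 82.3]
ft_force: [-0.7, 1.2, -2.5]
gripper_width: 0.0156
grasp_force: 45.0
```

```bash
python3 look.py p4
```

```text
17.25 [0.6554 0.15   0.2686] [-180.   -25.    82.3] [  4.4  25.1  -8.9  91.1 -23.8  61.2  -0.2] [-0.7  1.2 -2.5]
blob [258. 118.] 17 x -0.006 y 0.101 z 0.651 [62. 49. 37.]
blob [257. 131.] 371 x 0.004 y 0.113 z 0.637 [54. 43. 34.]
blob [218. 142.] 14 x 0.048 y 0.045 z 0.575 [96. 64. 41.]
blob [283. 217.] 13 x 0.004 y 0.178 z 0.466 [62. 50. 39.]
blob [245. 235.] 131 x 0.003 y -0.030 z 0.109 [90. 57. 12.]
blob [257. 248.] 89 x 0.007 y 0.033 z 0.138 [81. 53. 14.]
blob [294. 256.] 77 x 0.008 y 0.208 z 0.360 [70. 52. 20.]
blob [269. 257.] 77 x 0.032 y 0.171 z 0.341 [73. 58. 19.]
blob [274. 270.] 29 x 0.018 y 0.128 z 0.185 [71. 36. 11.]
blob [282. 271.] 15 x 0.041 y 0.222 z 0.357 [92. 73. 30.]
```

View pics/p4.png

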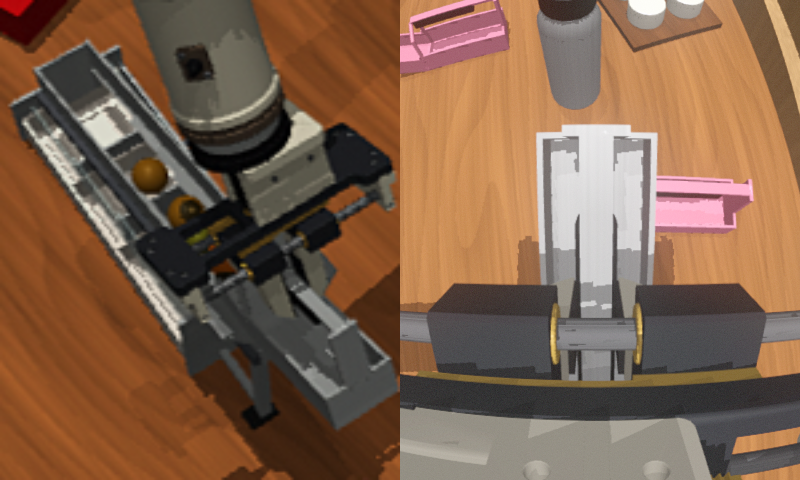

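The fruit are running down the ramp, with mediums at about (150,175) and (185,212) in the crop. I'll hold the scoop here.

Call:
step_arm:
  motion:
    - [0,0,0,0,0,0]
    - [0,0,0,0,0,0]
    - [0,0,0,0,0,0]
    - [0,0,0,0,0,0]
    - [0,0,0,0,0,0]
    - [0,0,0,0,0,0]
    - [0,0,0,0,0,0]
    - [0,0,0,0,0,0]
    - [0,0,0,0,0,0]
    - [0,0,0,0,0,0]
    - [0,0,0,0,0,0]
    - [0,0,0,0,0,0]

```text
t: 18.35
tool_pos: [0.6553, 0.1499, 0.2684]
tool_rot: [-180.0, -25.0, 82.3]
ft_force: [-0.1, -0.4, -2.0]
gripper_width: 0.0158
grasp_force: 45.0
```

```bash
python3 look.py p5
```

```text
18.35 [0.6553 0.1499 0.2684] [-180.   -25.    82.3] [  4.4  25.1  -8.9  91.1 -23.8  61.2  -0.2] [-0.1 -0.4 -2. ]
blob [257. 118.] 18 x -0.004 y 0.100 z 0.650 [62. 49. 37.]
blob [257. 131.] 386 x 0.005 y 0.112 z 0.637 [54. 44. 34.]
blob [224. 213.] 123 x -0.001 y -0.161 z 0.042 [103.  51.  12.]
blob [289. 214.] 15 x -0.006 y 0.178 z 0.465 [57. 46. 36.]
blob [239. 234.] 53 x -0.000 y -0.084 z 0.038 [107.  70.  18.]
blob [295. 256.] 79 x 0.006 y 0.208 z 0.360 [68. 51. 20.]
blob [272. 255.] 48 x 0.036 y 0.173 z 0.346 [71. 53. 20.]
blob [263. 259.] 16 x -0.012 y 0.013 z 0.032 [64. 63. 15.]
blob [283. 272.] 14 x 0.041 y 0.223 z 0.357 [89. 69. 29.]
```

View pics/p5.png

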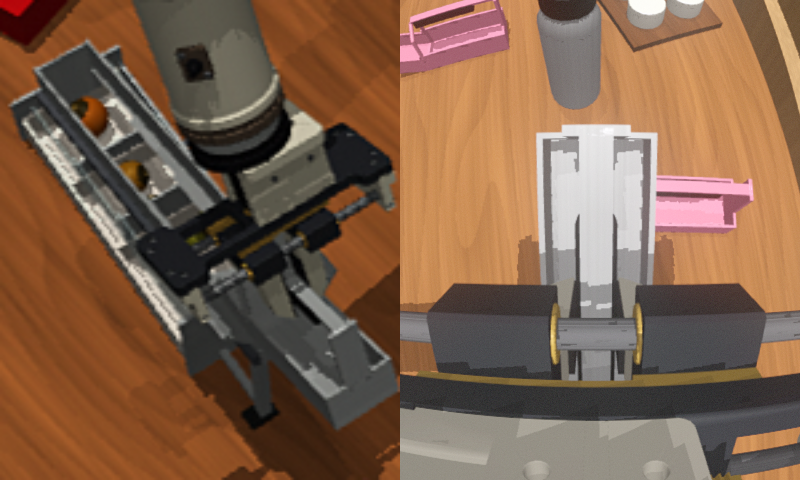

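Large is in compartment 3 at crop (88,112), a medium in 2 at (135,178) and a small in 1 at (200,238). I'll tip further so the scoop is surely empty, then lift away and check the rest.

Call:
step_arm:
  motion:
    - [-0.02,-0.16,0.13,0.018,-0.002,0]
    - [-0.04,-0.3,0.26,0.035,-0.005,0]
    - [-0.06,-0.46,0.4,0.052,-0.007,0]
    - [-0.1,-0.75,0.64,0.087,-0.011,0]
    - [-0.15,-1.06,0.89,0.121,-0.016,0]
    - [-0.19,-1.38,1.12,0.155,-0.02,0]
    - [-0.24,-1.71,1.34,0.19,-0.025,0]
    - [-0.24,-1.71,1.34,0.19,-0.025,0]
    - [-0.24,-1.71,1.34,0.19,-0.025,0]
    - [-0.24,-1.71,1.34,0.19,-0.025,0]
    - [-0.24,-1.71,1.34,0.19,-0.025,0]
    - [-0.24,-1.71,1.34,0.19,-0.025,0]

```text
t: 19.45
tool_pos: [0.6528, 0.134, 0.2822]
tool_rot: [-179.9, -36.0, 82.3]
ft_force: [-0.7, -0.0, -1.9]
gripper_width: 0.0154
grasp_force: 45.0
```

Call:
step_arm:
  motion:
    - [0,0,2,0,0,0]
    - [0,0,4,0,0,0]
    - [0,0,7,0,0,0]
    - [0.2,1,9,-0.08,0.01,0]
    - [0.5,3,9,-0.17,0.023,0]
    - [0.9,6,9,-0.27,0.036,0]
    - [1.3,9,9,-0.36,0.049,0]
    - [1.6,12,9,-0.45,0.061,0]
    - [2,14,9,-0.54,0.073,0]
    - [2,15,9,-0.623,0.084,0]
    - [2,15,9,-0.623,0.084,0]
    - [2,15,9,-0.623,0.084,0]

```text
t: 20.45
tool_pos: [0.6707, 0.2889, 0.3705]
tool_rot: [-179.8, -0.0, 82.7]
ft_force: [0.5, -1.1, -2.8]
gripper_width: 0.0154
grasp_force: 45.0
```

```bash
python3 look.py p6
```

```text
20.45 [0.6707 0.2889 0.3705] [-179.8   -0.    82.7] [-21.6  31.4  -6.6  64.    3.3  84.9 -34.7] [ 0.5 -1.1 -2.8]
blob [224. 213.] 121 x -0.001 y -0.161 z 0.042 [99. 49. 11.]
blob [239. 234.] 53 x 0.000 y -0.084 z 0.039 [104.  67.  17.]
blob [262. 259.] 37 x -0.011 y 0.011 z 0.030 [65. 64. 14.]
```

View pics/p6.png

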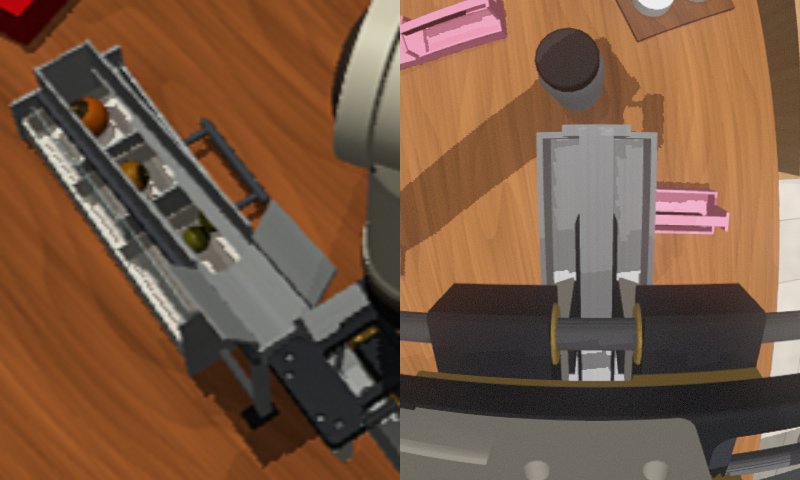

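Call:
step_arm:
  motion:
    - [-2,0.4,-1,0,0,0.04]
    - [-4,0.8,-2,0,0,0.08]
    - [-6.5,1.3,-3.5,0,0,0.13]
    - [-9,1.8,-5,0,0,0.18]
    - [-11.5,2.3,-7,0,0,0.23]
    - [-14,2.8,-9,0,0,0.28]
    - [-16.5,3.3,-11,0,0,0.33]
    - [-19,3.8,-13,0,0,0.38]
    - [-21,4.2,-15,0,0,0.42]
    - [-22.6,4.5,-17,0,0,0.46]
    - [-22.6,4.5,-18,0,0,0.46]
    - [-22.6,4.5,-18,0,0,0.46]

```text
t: 21.55
tool_pos: [0.446, 0.3251, 0.1902]
tool_rot: [-179.8, 0.1, 108.5]
ft_force: [-0.1, 0.1, -1.9]
gripper_width: 0.0156
grasp_force: 45.0
```

Run:
```python
from pose import *
from rig import cams, telemetry
s=telemetry.get_state(); print(s['tool_pos'],s['tool_rot'])
im,d=cams.grab_frame('scene'); im2,d2=cams.grab_frame('side')
print([( [round(x) for x in r['extent']],round(r['p'],2)) for q in ['mandarin_m1','mandarin_s1','mandarin_l'] for r in cams.spot_in(q,'scene')+cams.spot_in(q,'side')])
a=im[185:275,195:275]; a=np.clip(a.astype(float)*1.7,0,255).astype(np.uint8)
b=im2[160:280,220:350]; b=np.clip(b.astype(float)*1.5,0,255).astype(np.uint8)
o=np.zeros((480,800,3),np.uint8); o[:,:420]=cv2.resize(a,(420,480),interpolation=cv2.INTER_CUBIC); o[:350,425:]=cv2.resize(b,(375,350),interpolation=cv2.INTER_CUBIC)
cv2.imwrite('pics/p7.png',o[:,:,::-1])
```

```text
[0.44598371 0.32512338 0.19017703] [-1.79780338e+02  1.48617335e-01  1.08451767e+02]
[([236, 230, 248, 241], 0.53), ([221, 166, 351, 273], 0.7), ([259, 256, 266, 262], 0.57), ([324, 193, 333, 199], 0.53), ([300, 195, 348, 235], 0.41), ([244, 268, 295, 343], 0.41)]
```

View pics/p7.png

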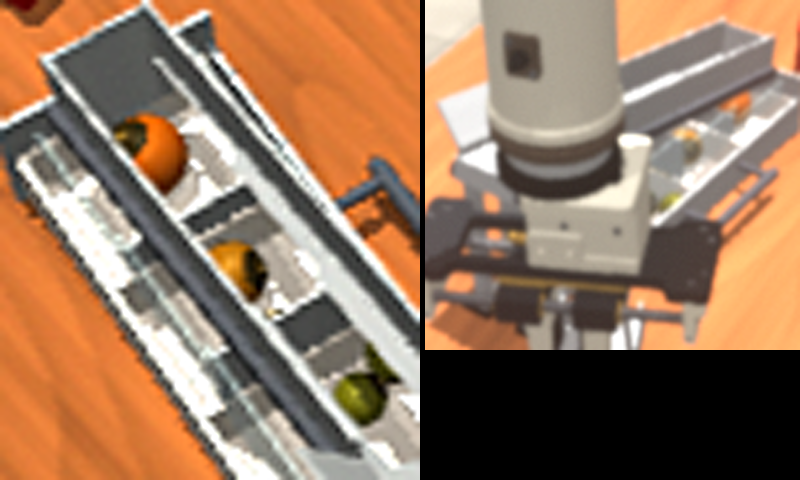

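The last view shows large in compartment 3 at (150,150), a medium in 2 at (240,270) and both smalls in 1 at (360,395) and (380,360). The second medium was on the ramp earlier but is hidden now, so I'll check for it after placing the scoop.

Call:
step_arm:
  motion:
    - [0,0,-2,0,0,0]
    - [0,0,-4,0,0,0]
    - [0,0,-6,0,0,0]
    - [0,0,-8,0,0,0]
    - [0,0,-9.5,0,0,0]
    - [0,0,-10.5,0,0,0]
    - [0,0,-11,0,0,0]
    - [0,0,-11,0,0,0]
    - [0,0,-11,0,0,0]
    - [0,0,-11,0,0,0]

```text
t: 22.78
tool_pos: [0.4477, 0.3285, 0.0829]
tool_rot: [179.9, 0.0, 108.6]
ft_force: [0.6, 0.4, -2.5]
gripper_width: 0.0156
grasp_force: 45.0
```

Call:
step_arm:
  motion:
    - [0,0,-0.5,0,0,0]
    - [0,0,-1,0,0,0]
    - [0,0,-1.3,0,0,0]
    - [0,0,-1.6,0,0,0]
    - [0,0,-1.8,0,0,0]
    - [0,0,-1.9,0,0,0]
    - [0,0,-1.9,0,0,0]
    - [0,0,-1.9,0,0,0]

```text
t: 23.45
tool_pos: [0.447, 0.3276, 0.0631]
tool_rot: [-180.0, 0.1, 108.6]
ft_force: [0.6, -2.4, 1.7]
gripper_width: 0.0159
grasp_force: 45.0
```

Call:
step_arm:
  motion:
    - [0,0,0,0,0,0]
    - [0,0,0,0,0,0]
    - [0,0,0,0,0,0]
    - [0,0,0,0,0,0]
    - [0,0,0,0,0,0]
    - [0,0,0,0,0,0]
    - [0,0,0,0,0,0]
    - [0,0,0,0,0,0]
    - [0,0,0,0,0,0]
    - [0,0,0,0,0,0]
  hand: 0

```text
t: 24.28
tool_pos: [0.4469, 0.3278, 0.0628]
tool_rot: [-180.0, 0.1, 108.6]
ft_force: [0.4, 0.5, 0.3]
gripper_width: 0.0779
grasp_force: 0.0
```

Call:
step_arm:
  motion:
    - [0,0,2,0,0,0]
    - [0,0,4,0,0,0]
    - [0,0,7,0,0,0]
    - [0,0,10,0,0,0]
    - [0,0,14,0,0,0]
    - [0,0,18,0,0,0]
    - [0,0,22,0,0,0]
    - [0,0,26,0,0,0]
    - [0,0,26,0,0,0]

```text
t: 25.03
tool_pos: [0.4501, 0.3308, 0.3321]
tool_rot: [179.2, -0.2, 108.6]
ft_force: [0.9, 0.9, 0.3]
gripper_width: 0.0916
grasp_force: 0.0
```

Call:
step_arm:
  motion:
    - [2,-4,0,0,0,0]
    - [4,-8,0,0,0,0]
    - [5,-12,0,0,0,0]
    - [6,-16,0,0,0,0]
    - [7,-19,0,0,0,0]
    - [8,-22,0,0,0,0]
    - [9,-25,0,0,0,0]
    - [9,-28,0,0,0,0]
    - [9,-28,0,0,0,0]
    - [9,-28,0,0,0,0]
    - [9,-28,0,0,0,0]

```text
t: 25.95
tool_pos: [0.5367, 0.0485, 0.3226]
tool_rot: [-180.0, 0.0, 108.6]
ft_force: [-0.5, 0.7, -0.2]
gripper_width: 0.0918
grasp_force: 0.0
```

```bash
cat > fin.py <<'E'
from pose import *
from rig import cams, telemetry
c0=np.array([.6245,-.0755])
def rep(n,im,P,d):
    x=(P[...,:2]-c0)@lx[:2]; y=(P[...,:2]-c0)@ly[:2]; z=P[...,2]
    hsv=cv2.cvtColor(im,cv2.COLOR_RGB2HSV)
    k=(d>0)&(abs(x)<.075)&(y>-.22)&(y<.23)&(hsv[...,1]>110)&(z>.006)&(z<.2)&(im.max(-1)>35)
    nn,l,st,ce=cv2.connectedComponentsWithStats(k.astype(np.uint8))
    for i in range(1,nn):
        if st[i,4]>8: q=l==i; print(n,ce[i].round(),st[i].tolist(),'x %.3f y %.3f z %.3f'%tuple(np.median(a[q]) for a in (x,y,z)),'zmax %.3f'%z[q].max(),im[q].mean(0).round())
s=telemetry.get_state(); print(s['t'],s['tool_pos'].round(3))
for n in ['scene','side','wrist']:
    c=cams.calibration(n); im,d=cams.grab_frame(n)
    v,u=np.indices(d.shape).astype(float)
    P=cloud(d,c) if n!='wrist' else fish(u,v,d,c)
    rep(n,im,P,d); np.savez('f_'+n,im=im,P=P)
    if n=='scene':
        sc=P[285:360,365:465].reshape(-1,3); h=sc[(sc[:,2]>.075)&(sc[:,2]<.1)]
        dd=np.array([-.332,.943]); t=h[:,:2]@dd; print('handle z vs t',np.polyfit(t,h[:,2],1),h[:,2].mean())
        tr=sc[(sc[:,2]>.01)&(sc[:,2]<.045)]; print(cv2.minAreaRect(tr[:,:2].astype(np.float32)))
E
python3 fin.py
```

```text
25.95 [0.537 0.048 0.323]
scene [224. 213.] [217, 206, 14, 16, 127] x -0.001 y -0.162 z 0.043 zmax 0.055 [100.  50.  11.]
scene [239. 234.] [235, 230, 9, 11, 52] x 0.000 y -0.084 z 0.039 zmax 0.047 [108.  69.  17.]
scene [262. 259.] [259, 255, 8, 8, 44] x -0.014 y 0.012 z 0.030 zmax 0.041 [60. 59. 12.]
handle z vs t [0.02371236 0.08268324] 0.08666165322834773
((0.45636945962905884, 0.3134893774986267), (0.06365109235048294, 0.18305307626724243), 17.998912811279297)
side [328. 195.] [322, 191, 11, 9, 62] x -0.020 y -0.160 z 0.043 zmax 0.086 [130.  80.  51.]
side [310. 206.] [307, 205, 7, 3, 13] x -0.007 y -0.089 z 0.041 zmax 0.099 [152. 117.  73.]
side [304. 228.] [302, 227, 6, 5, 15] x -0.045 y 0.002 z 0.033 zmax 0.037 [104.  98.  52.]
wrist [313. 293.] [308, 285, 12, 17, 104] x -0.052 y 0.000 z 0.032 zmax 0.035 [149. 142.  75.]
wrist [325. 360.] [319, 352, 11, 14, 63] x 0.008 y -0.083 z 0.038 zmax 0.043 [185. 142.  70.]
```

Call:
step_arm:
  motion:
    - [4,-4,0,0,0,0]
    - [7,-8,0,0,0,0]
    - [9,-12,0,0,0,0]
    - [10,-16,0,0,0,0]
    - [10,-20,0,0,0,0]
    - [10,-22,0,0,0,0]
    - [10,-22,0,0,0,0]
    - [10,-22,0,0,0,0]

```text
t: 26.77
tool_pos: [0.6365, -0.1754, 0.3221]
tool_rot: [-179.9, 0.1, 108.3]
ft_force: [-0.2, 1.3, -0.4]
gripper_width: 0.0917
grasp_force: 0.0
```

```bash
python3 fin.py | grep -v side
python3 - <<'E'
from pose import *
z=np.load('f_scene.npz'); im=z['im']; P=z['P']
sc=im[285:360,365:465]; hsv=cv2.cvtColor(sc,cv2.COLOR_RGB2HSV)
t=(P[285:360,365:465,:2]-np.array([.4564,.3135]))@np.array([-.31,.951]); s=(P[285:360,365:465,:2]-np.array([.4564,.3135]))@np.array([.951,.31]); zz=P[285:360,365:465,2]
k=(abs(t)<.085)&(abs(s)<.024)&(hsv[...,1]>110)&(zz<.06)&(zz>.004); print('scoop coloured px',k.sum(), 'zmax inside',np.percentile(zz[(abs(t)<.085)&(abs(s)<.024)&(zz<.06)],[50,90,99]))
E
```

```text
26.7667 [ 0.636 -0.175  0.322]
scene [225. 213.] [217, 206, 14, 15, 123] x -0.001 y -0.161 z 0.042 zmax 0.057 [92. 45. 10.]
scene [239. 234.] [234, 230, 10, 12, 57] x 0.000 y -0.085 z 0.037 zmax 0.048 [105.  68.  18.]
scene [267. 253.] [265, 250, 6, 6, 14] x -0.032 y 0.002 z 0.027 zmax 0.119 [43. 42. 11.]
scene [262. 259.] [259, 255, 8, 9, 44] x -0.013 y 0.013 z 0.031 zmax 0.042 [43. 42.  9.]
handle z vs t [0.02439056 0.08264623] 0.08673343178113123
((0.4561528265476227, 0.3134568929672241), (0.06388196349143982, 0.18303489685058594), 17.76165771484375)
wrist [325. 110.] [319, 102, 12, 16, 75] x -0.013 y 0.010 z 0.033 zmax 0.036 [96. 92. 52.]
wrist [318. 147.] [303, 137, 27, 26, 365] x -0.001 y -0.032 z 0.038 zmax 0.044 [119.  92.  57.]
wrist [300. 187.] [285, 173, 28, 26, 448] x 0.001 y -0.086 z 0.040 zmax 0.044 [163. 126.  73.]
wrist [268. 243.] [254, 231, 33, 32, 584] x -0.005 y -0.162 z 0.044 zmax 0.052 [162. 107.  65.]
scoop coloured px 0 zmax inside [0.00300511 0.01217276 0.01871847]
```

Call:
step_arm:
  motion:
    - [4,0,0,0,0,0]
    - [8,0,0,0,0,0]
    - [12,0,0,0,0,0]
    - [16,0,0,0,0,0]
    - [19,0,0,0,0,0]
    - [19,0,0,0,0,0]
    - [19,0,0,0,0,0]

```text
t: 27.5
tool_pos: [0.8279, -0.168, 0.3176]
tool_rot: [-179.7, -0.2, 108.9]
ft_force: [0.2, 0.6, 0.2]
gripper_width: 0.0918
grasp_force: 0.0
```

```bash
python3 fin.py
```

```text
27.5 [ 0.828 -0.168  0.318]
scene [224. 213.] [217, 206, 14, 15, 121] x -0.001 y -0.161 z 0.042 zmax 0.056 [94. 46. 10.]
scene [239. 234.] [235, 230, 9, 11, 51] x 0.000 y -0.084 z 0.038 zmax 0.047 [109.  70.  17.]
scene [267. 253.] [265, 250, 6, 6, 14] x -0.033 y 0.002 z 0.029 zmax 0.122 [44. 43. 12.]
scene [262. 259.] [259, 255, 8, 9, 49] x -0.012 y 0.012 z 0.031 zmax 0.038 [62. 61. 14.]
handle z vs t [0.02819552 0.08195062] 0.08667357184771507
((0.4558494985103607, 0.3130514323711395), (0.06494611501693726, 0.18333378434181213), 18.272415161132812)
side [328. 195.] [322, 191, 11, 9, 61] x -0.020 y -0.161 z 0.043 zmax 0.087 [116.  72.  46.]
side [311. 206.] [307, 205, 7, 3, 15] x -0.007 y -0.086 z 0.042 zmax 0.099 [143. 110.  70.]
side [304. 228.] [302, 227, 6, 4, 14] x -0.045 y 0.003 z 0.033 zmax 0.036 [104.  99.  52.]
wrist [156.  69.] [149, 62, 16, 16, 143] x -0.045 y -0.001 z 0.033 zmax 0.046 [118. 113.  59.]
wrist [183. 110.] [179, 102, 8, 16, 60] x 0.014 y -0.036 z 0.031 zmax 0.097 [115.  89.  58.]
wrist [170. 147.] [169, 144, 3, 7, 10] x 0.017 y -0.086 z 0.029 zmax 0.031 [103.  80.  55.]
wrist [127. 199.] [123, 188, 10, 26, 141] x -0.010 y -0.168 z 0.047 zmax 0.052 [162. 103.  55.]
```

All five fruit are in their own compartments, with both mediums at y ≈ −0.085 and −0.036. The scoop is empty, standing and released, so I'll hand in.

```bash
python3 -c "
from rig import arm
print(arm.job_done())"
```

```text
the job is handed in; nothing more can be done
None
```

I handed the job in at about 28 s. My last measurements put all five mandarins in their own compartments, the drawer against its stop, the empty scoop standing and released, and the flask, caddy and gift box untouched. The hand-in gave no verdict.

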